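# Press open the wide push-latch cabinet at the board repair desk

## Robot

A 7-joint arm with a two-finger parallel gripper is mounted at the origin on the work surface. World frame = base frame: x ahead of the robot, y to its left, z up, the work surface at z = 0. Lengths are in mm, angles in rad, forces in N, time in s.
With the tool pointing down it reaches from about 400 to 875 mm from the base axis. Payload 4.4 kg.
Tool frame: the origin (TCP) lies midway between the tips of the shut fingers; the grasp point (between the pads) lies 19 mm behind it; z points along the fingers, y is the line along which they close (so a half turn about z gives the same grasp; the last joint's range is limited). The gripper opens to 85 mm and grips with 20 to 120 N. Pads are 22 mm wide; open, the fingers measure 114 mm over their backs; the gripper's body (76 mm by 85 mm) begins 54 mm behind the grasp point. The pads swing forward as they close: fully open they stand 13 mm farther back than shut.
Start: joints at [1.041, 0.628, 0.038, 1.517, -0.027, 0.996, -0.02], TCP at [290.806, -581.335, 231.313] pointing down, gripper open.
Joint ranges: [-3.06, 3.06], [-0.37, 2.12], [-1.25, 1.32], [0.18, 2.47], [-1.1, 4.24], [0.23, 1.98], [-2.94, 2.94]. Speed limits (rad/s): [2.57, 2.57, 3.14, 3.14, 3.14, 3.14, 3.14].

## Interface

Orientations are given as [roll, pitch, yaw] about the fixed x, y, z axes, in that order (R = Rz(yaw) Ry(pitch) Rx(roll)).
In Python, from cell import ctrl gives the robot as it stands.
- The arm moves only by the shell command python3 -m handwheel 'ROWS'. ROWS is JSON, a list of rows, each a list of 3 entries, a list of its own where there are three numbers: the turn, a rotation vector about the tool's x, y, z in degrees, then the shift along the tool's x, y, z in m, then the closure, from 0 (fully open) to 1 (shut). A call has 1 to 5 rows; each row shifts and turns the commanded pose from where the row before left it, along the tool's axes as they then stand; what a row does not reach is not made up. A row lasts 1/12 s, in which the tool goes at most 41.7 mm and 7.16 degrees, less where a joint would pass 70% of its speed; a pose out of reach is approached as far as the arm can. A call is refused whole if a number of a shift passes 0.0417 or a number of a turn 7.16, either way. A call with a gripper value outside its range is refused whole. The fingers move at their own pace and stop on an object; the grip force is fixed at half the most. Time passes only in rows, so rows that do not move let the fingers close. It gives the time, the measured TCP pose, the force, the opening and the grip force at its end, in the units of the state.
- ctrl.read_state(): the state, without advancing time (a new reading comes with each control period).
- ctrl.get_image(name): name is "side" or "top" or "wrist"; returns a dict with "pixels" (384x512x3 uint8, red, green, blue), "fx", "fy", "cx", "cy" (pixels), "pose" (4x4, takes a point from camera to world coordinates); the wrist camera has in their place "T_tool_cam" (4x4, takes a point from camera to tool coordinates, whose origin is the TCP and whose axes are the flange's). Camera axes: x right, y up, looking along -z (the intrinsics and any distortion apply to the point x, -y, -z); pixel columns grow to the right and rows downward; lengths in mm; the calibration is good to about 2 mm. A picture is of the moment at which its call begins: read the wrist's pose just before it. There is no depth.
- ctrl.finish_job(): hands the job in; it is judged then, once.
The state is a dict: "clock": time; "qpos": joint angles; "qd": joint speeds; "tau": joint torques, N m; "eef_pos": TCP position; "tool_rot": TCP orientation; "force": force on the tool from outside, world axes, zero at the start; "torque": the same for the moment, N m; "width": finger opening in mm; "gripper_force": force on a finger pad.
Only numpy, scipy, OpenCV 4.12 (cv2) and the standard library are available. Lean on these libraries where they do the work, as an engineer would, in place of code of your own. Each camera call takes 0.05 s, during which the arm holds its last target. There are 200 camera calls.

## Task

Open the wider of the two little grey push-latch cabinets so that boards can be put away in it: press its door inward near the edge away from the hinges until the catch lets go and the door springs ajar, then swing the door wide open, about square to the cabinet, and leave it so. Leave the narrow cabinet shut and do not knock over or shove the other things on the desk.

Things in the scene. Friction and masses are not known exactly. Their poses are not given: they have to be found in the camera images.
- cab_wide: The wider cabinet, fixed: grey steel box 150 mm deep, 150 wide, 140 high, a spool on top. Origin: centre of its underside; its own -x is the way the front faces (to the robot), +y the hinge side. Its door is a flat white handleless panel, 8 mm thick, 150 wide, from 3 to 137 mm above the desk; shut, its outer face lies 91 mm in front of the origin, with an 8 mm slit between door and box.
- door_wide (a joint): Door angle (rad), upright axis: 0 shut and latched, positive open (1.57 square, stop 1.75), negative pressed in (stop -0.045, 6.5 mm at the free edge). Pressed to about -0.03 (some 4 N near the free edge) the catch lets go; as the finger backs off the door springs to about 0.55. From there it turns freely (under 2 N), stays where left. It does not latch again.
- wide_press (a point): Where to press the wide door: on its outer face, 25 mm from its free edge and 105 mm above the desk. Moves with the door; axes as the cabinet's when shut (its -x is the outward normal of the face).
- wide_edge (a point): Top of the wide door's free edge, at mid thickness, 137 mm above the desk; the free edge is on the side of the cabinet's own -y. Moves with the door.
- wide_hinge (a point): Point on the wide door's upright hinge axis, at mid thickness, 137 mm above the desk, 150 mm from the free edge. The two steel hinge knuckles are on this side.
- cab_narrow: The narrower cabinet, same build and height, 100 mm wide, beside the wide one (either side, they swap places). Origin: centre of its underside. A tin stands on its top. To be left shut.
- door_narrow (a joint): Hinge angle of the narrow cabinet's door (rad), 0 shut, positive open; it has the same push catch. Must stay shut.
- ecu: Black control unit with open circuit board, 125 x 85 x 36 mm, lying on a sheet of paper between robot and cabinets. Origin: centre of its underside. Leave alone.
- spray: Spray can, 54 mm across, about 160 mm high, standing at the left. Origin: centre of its underside. Leave alone.
- spool: Solder spool, 64 mm across, 38 mm high, on top of the wide cabinet, 35 mm behind its middle. Origin: centre of its underside. Leave alone.
- tin: Flux tin, 60 mm across, 20 mm high, on top of the narrow cabinet, 40 mm behind its middle. Origin: centre of its underside. Leave alone.
- driver: Screwdriver, about 190 mm long, lying on the desk at the right. Leave alone.
- ecu2: A second such control unit, 125 x 85 x 36 mm, lying on the desk at the right. Leave alone.
- pliers: Small pliers with two handles, about 125 mm long, lying on the desk at the left. Leave alone.
There are look-alikes about, which are no part of the job. Leave any orange look-alike of the cab_wide alone.

How it is judged:
By the outcome, as a careful person would: the job done as asked, in the order asked, and still so for the second after the job is handed in, with the robot touching nothing.
It also fails if it takes over 45 s, if anything falls off the work surface, if the arm or the gripper's body presses on something with over 40 N, if the wrist force passes 120 N, or if a joint passes its speed limit or range.

## Working session

There is one attempt and no reset: what is moved stays moved. The work goes in short steps, Python scripts to look and compute and a shell command to move; the robot and the scene stay as the last step left them, time stands still between calls to the robot, and variables do not carry over. Pictures are saved under pics/ and viewed, at most 10 in all, crops included, and the job is handed in when it is done.

```bash
mkdir -p pics; ls; python3 - <<'E'
from cell import ctrl
import cv2,numpy as np,json
s=ctrl.read_state()
print({k:np.round(v,3).tolist() for k,v in s.items()})
for n in("top","side"):
    im=ctrl.get_image(n)
    cv2.imwrite(f"pics/{n}0.png",im["pixels"][:,:,::-1])
    d={k:np.array(v).tolist() for k,v in im.items() if k!="pixels"}
    json.dump(d,open(f"{n}.json","w")); print(n,{k:np.round(v,3).tolist() if not isinstance(v,str) else v for k,v in d.items()})
E
```

```text
pics
{'clock': 0.0, 'qpos': [1.041, 0.629, 0.038, 1.518, -0.027, 0.996, -0.02], 'qd': [-0.001, 0.0, 0.001, -0.001, -0.0, 0.002, 0.002], 'tau': [-0.001, -56.339, 1.226, -19.344, 0.011, 0.011, -0.0], 'eef_pos': [290.537, -580.768, 230.391], 'tool_rot': [-3.14, 0.0, 0.464], 'force': [0.68, -0.239, -0.563], 'torque': [0.005, -0.006, 0.001], 'gripper_force': 0.0, 'width': 85.459}
top {'fx': 389.135, 'fy': 389.135, 'cx': 263.096, 'cy': 190.264, 'pose': [[0.02, 0.999, -0.04, 439.43], [-1.0, 0.02, -0.013, 50.622], [-0.013, 0.04, 0.999, 1267.474], [0.0, 0.0, 0.0, 1.0]]}
side {'fx': 384.353, 'fy': 384.353, 'cx': 255.99, 'cy': 188.957, 'pose': [[-0.985, 0.123, -0.117, 348.807], [-0.17, -0.694, 0.699, 941.013], [0.005, 0.709, 0.705, 976.487], [0.0, 0.0, 0.0, 1.0]]}
```

View pics/top0.png

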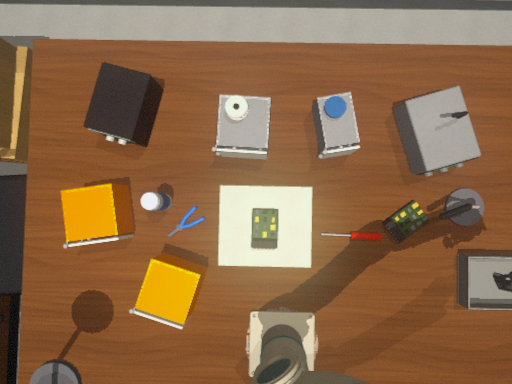

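View pics/side0.png

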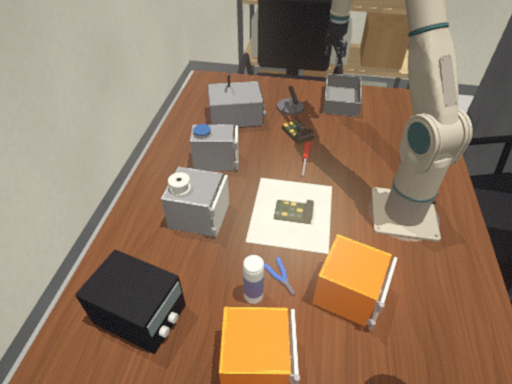

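The top view shows the wide cabinet with the spool at about (243,125) and the narrow one with the blue tin at (337,123). The orange boxes at (95,213) and (168,291) are look-alikes, and the grey box at (437,130) has knobs and no white door. The spool on top marks (243,125) as the one I want, so I'll confirm it in one enlarged crop.

```bash
python3 - <<'E'
import cv2,numpy as np
t=cv2.imread("pics/top0.png")[80:170,200:370]; s=cv2.imread("pics/side0.png")[110:245,150:250]
t=cv2.resize(t,None,fx=4.6,fy=4.6,interpolation=cv2.INTER_CUBIC)
cv2.imwrite("pics/crop_t.png",t)
s=cv2.resize(s,None,fx=4.4,fy=4.4,interpolation=cv2.INTER_CUBIC); cv2.imwrite("pics/crop_s.png",s); print(t.shape,s.shape)
E
```

```text
(414, 782, 3) (594, 440, 3)
```

View pics/crop_t.png

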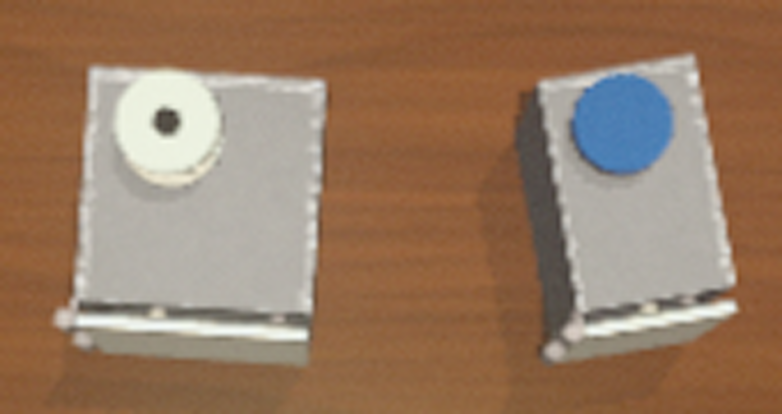

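View pics/crop_s.png

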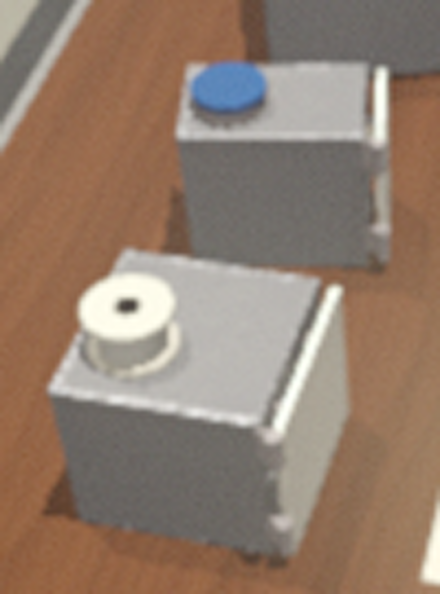

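The crop confirms it: the white-doored box with the spool is the wider one, with its knuckles at the left (65,318) and the free edge at the right (308,333). Next I'll fit its pose.

```bash
cat > h.py <<'E'
import json,numpy as np
def ray(cam,uv,z):
    c=json.load(open(cam+".json")); P=np.array(c["pose"])
    d=P[:3,:3]@[(uv[0]-c["cx"])/c["fx"],-(uv[1]-c["cy"])/c["fy"],-1]
    return P[:3,3]+d*(z-P[2,3])/d[2]
E
python3 - <<'E'
from h import *
from scipy.optimize import least_squares
T=lambda p:(200+p[0]/4.6-.39,80+p[1]/4.6-.39); S=lambda p:(150+p[0]/4.4-.39,110+p[1]/4.4-.39)
# local (x,y,z)
obs=[("top",T((90,68)),(75,75,140)),("top",T((326,80)),(75,-75,140)),("top",T((310,314)),(-75,-75,140)),("top",T((79,302)),(-75,75,140)),
("top",T((308,334)),(-87,-75,137)),
("side",S((128,250)),(75,-75,140)),("side",S((320,278)),(-75,-75,140)),("side",S((52,390)),(75,75,140)),("side",S((266,425)),(-75,75,140)),("side",S((338,288)),(-87,-75,137))]
W=[ray(c,p,l[2]) for c,p,l in obs]
def f(q):
    c,s=np.cos(q[2]),np.sin(q[2])
    return np.concatenate([[q[0]+c*l[0]-s*l[1]-w[0],q[1]+s*l[0]+c*l[1]-w[1]] for w,(_,_,l) in zip(W,obs)])
r=least_squares(f,[750,100,0],loss="soft_l1",f_scale=3); q=r.x; print(q,np.round(f(q).reshape(-1,2),1).tolist())
c,s=np.cos(q[2]),np.sin(q[2])
for n,l in dict(press=(-91,-50),edge=(-87,-75),hinge=(-87,75)).items(): print(n,q[0]+c*l[0]-s*l[1],q[1]+s*l[0]+c*l[1])
# narrow front left, narrow door hinge
for p in((575,325),(737,305),(540,82)): print("nar",ray("top",T(p),138))
E
```

```text
[ 6.84399922e+02  1.28971739e+02 -3.88586848e-02] [[-0.9, 0.8], [-1.5, 1.5], [-1.6, 0.1], [-0.7, 3.3], [-1.2, -0.5], [1.5, -1.6], [-0.7, -0.8], [1.0, 0.6], [3.3, 0.5], [1.9, -5.4]]
press 591.5261729212705 82.54473497832653
edge 594.5519306540107 57.40821194623709
hinge 600.3792665689527 207.29497639238298
nar [ 604.47935708 -110.92455544  138.        ]
nar [ 619.06909179 -212.99067556  138.        ]
nar [759.4956663  -86.53737382 138.        ]
```

```bash
python3 -m handwheel '[[[0,0,6.65],[0,0,-0.01],1],[[0,0,6.65],[0,0,-0.01],1],[[0,0,6.65],[0,0,-0.01],1],[[0,0,6.65],[0,0,-0.01],1],[[0,0,0],[0,0,0],1]]'; python3 - <<'E'
from h import *
for n,p,z in(("ecu",(265,228),36),("spray",(150,200),160),("stand",(460,207),40)): print(n,ray("top",p,z))
E
```

```text
clock: 0.52
eef_pos: [291.3, -582.1, 272.9]
tool_rot: [3.139, -0.001, -0.003]
force: [-0.4, 0.3, 0.1]
width: 25.8
gripper_force: 0.0
ecu [369.48207821  58.74409621  36.        ]
spray [449.36925795 387.90859663 160.        ]
stand [ 448.02616633 -550.538849     40.        ]
```

```bash
python3 -m handwheel '[[[0,0,0],[0.012,-0.033,0],1],[[0,0,0],[0.012,-0.033,0],1],[[0,0,0],[0.012,-0.033,0],1],[[0,0,0],[0.012,-0.033,0],1],[[0,0,0],[0.012,-0.033,0],1]]' && python3 -m handwheel '[[[0,0,0],[0.012,-0.033,0],1],[[0,0,0],[0.012,-0.033,0],1],[[0,0,0],[0.012,-0.033,0],1],[[0,0,0],[0.012,-0.033,0],1],[[0,0,0],[0.012,-0.033,0],1]]'; python3 -m handwheel '[[[0,0,0],[0.012,-0.033,0],1],[[0,0,0],[0.012,-0.033,0],1],[[0,0,0],[0.012,-0.033,0],1],[[0,0,0],[0.012,-0.033,0],1],[[0,0,0],[0.012,-0.033,0],1]]'
```

```text
clock: 0.93
eef_pos: [350.9, -414.3, 270.5]
tool_rot: [-3.141, 0.001, 0.003]
force: [0.8, 0.2, -0.2]
width: -0.0
gripper_force: 0.0
clock: 1.35
eef_pos: [410.9, -249.5, 270.7]
tool_rot: [-3.141, 0.001, 0.003]
force: [0.9, -0.1, -0.5]
width: 0.1
gripper_force: 0.0
clock: 1.77
eef_pos: [470.9, -84.6, 270.8]
tool_rot: [3.142, 0.001, 0.003]
force: [1.4, -0.4, -0.6]
width: -0.0
gripper_force: 0.0
```

```bash
python3 -m handwheel '[[[0,0,0],[0.014,-0.033,0],1],[[0,0,0],[0.014,-0.033,0],1],[[0,0,0],[0.014,-0.033,0],1],[[0,0,0],[0.014,-0.033,0],1],[[0,0,0],[0.014,-0.033,0],1]]' && python3 -m handwheel '[[[0,0,0],[0,0,0.034],1],[[0,0,0],[0,0,0.034],1],[[0,0,0],[0,0,0.034],1],[[0,0,0],[0,0,0.034],1],[[0,0,0],[0,0,0.034],1]]'; python3 - <<'E'
from cell import ctrl
import cv2,numpy as np
s=ctrl.read_state(); print(s["eef_pos"],s["force"])
a=ctrl.get_image("top")["pixels"][80:180,190:310,::-1]; b=ctrl.get_image("side")["pixels"][130:260,130:270,::-1]
a=cv2.resize(a,(396,330),interpolation=cv2.INTER_CUBIC); b=cv2.resize(b,(396,368),interpolation=cv2.INTER_CUBIC)
cv2.imwrite("pics/pre.png",np.hstack([np.pad(a,((0,38),(0,0),(0,0))),b]))
E
```

```text
clock: 2.18
eef_pos: [541.1, 80.2, 270.6]
tool_rot: [3.141, 0.001, 0.003]
force: [0.2, -0.5, 0.2]
width: 0.2
gripper_force: 0.0
clock: 2.6
eef_pos: [540.5, 78.7, 99.4]
tool_rot: [-3.141, 0.0, 0.004]
force: [-0.8, 0.1, 0.3]
width: 0.4
gripper_force: 0.0
[540.49268059  78.73026592  99.35100938] [-0.81764711  0.05474721  0.28692242]
```

View pics/pre.png

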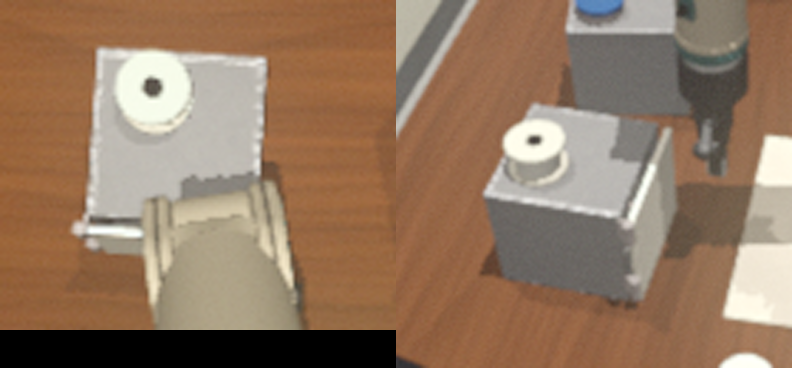

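The shut fingers hang in front of the door near its free edge (side crop, 715,165), clear of it and of the narrow cabinet. I'll close in gently.

```bash
python3 -m handwheel '[[[0,0,0],[0.015,0,0],1],[[0,0,0],[0.012,0,0],1],[[0,0,0],[0.003,0,0],1],[[0,0,0],[0.002,0,0],1],[[0,0,0],[0,0,0],1]]'; python3 -m handwheel '[[[0,0,0],[0.002,0,0],1],[[0,0,0],[0.001,0,0],1],[[0,0,0],[0,0,0],1]]'
```

```text
clock: 3.12
eef_pos: [573.4, 78.5, 102.4]
tool_rot: [-3.141, -0.001, 0.0]
force: [0.2, 0.2, 0.2]
width: 0.0
gripper_force: 0.0
clock: 3.37
eef_pos: [576.0, 78.6, 101.6]
tool_rot: [-3.142, -0.0, -0.0]
force: [-1.2, -0.0, 0.6]
width: -0.1
gripper_force: 0.0
```

```bash
python3 -m handwheel '[[[0,0,0],[0.002,0,0],1],[[0,0,0],[0,0,0],1]]';python3 -m handwheel '[[[0,0,0],[0.002,0,0],1],[[0,0,0],[0,0,0],1]]'; python3 -m handwheel '[[[0,0,0],[0.001,0,0],1],[[0,0,0],[0,0,0],1]]'
```

```text
clock: 3.53
eef_pos: [578.3, 78.6, 101.4]
tool_rot: [-3.142, -0.0, -0.0]
force: [-0.4, 0.1, -0.5]
width: -0.2
gripper_force: 0.0
clock: 3.7
eef_pos: [580.5, 78.5, 101.3]
tool_rot: [-3.142, -0.0, -0.0]
force: [-0.5, 0.0, -0.0]
width: 0.1
gripper_force: 0.0
clock: 3.87
eef_pos: [581.3, 78.5, 101.3]
tool_rot: [-3.142, -0.0, -0.001]
force: [0.1, -1.0, 0.5]
width: 0.0
gripper_force: 0.0
```

```bash
for i in 1 2; do :; done; python3 -m handwheel '[[[0,0,0],[0.002,0,0],1],[[0,0,0],[0,0,0],1]]' | grep -E "pos|force:";python3 -m handwheel '[[[0,0,0],[0.002,0,0],1],[[0,0,0],[0,0,0],1]]'| grep -E "pos|force:"; python3 -m handwheel '[[[0,0,0],[0.001,0,0],1],[[0,0,0],[0,0,0],1]]'| grep -E "pos|force:"
```

```text
eef_pos: [582.8, 78.4, 101.2]
force: [-0.9, -0.4, 0.5]
gripper_force: 0.7
eef_pos: [584.4, 78.3, 101.1]
force: [-2.8, -0.2, 1.1]
gripper_force: 1.4
eef_pos: [585.5, 78.3, 101.2]
force: [-3.6, -1.1, 2.0]
gripper_force: 1.7
```

```bash
python3 -m handwheel '[[[0,0,0],[0.001,0,0],1],[[0,0,0],[0,0,0],1]]' | grep -E "pos|force:";python3 -m handwheel '[[[0,0,0],[0.001,0,0],1],[[0,0,0],[0,0,0],1]]'| grep -E "pos|force:"
```

```text
eef_pos: [586.8, 78.2, 101.2]
force: [-3.2, -1.5, 0.3]
gripper_force: 1.7
eef_pos: [588.1, 78.2, 101.2]
force: [-3.1, -0.7, 0.0]
gripper_force: 1.7
```

```bash
python3 -m handwheel '[[[0,0,0],[-0.01,0,0],1],[[0,0,0],[-0.02,0,0],1],[[0,0,0],[-0.03,0,0],1],[[0,0,0],[-0.03,0,0],1],[[0,0,0],[-0.03,0,0],1]]'; python3 -m handwheel '[[[0,0,0],[0,0.035,0],1],[[0,0,0],[0,0.035,0],1],[[0,0,0],[0,0,0],1],[[0,0,0],[0,0,0],1]]' ; python3 - <<'E'
from cell import ctrl
import cv2,numpy as np
a=ctrl.get_image("top")["pixels"][80:180,190:310,::-1]; b=ctrl.get_image("side")["pixels"][130:260,130:270,::-1]
a=cv2.resize(a,(396,330),interpolation=cv2.INTER_CUBIC); b=cv2.resize(b,(396,368),interpolation=cv2.INTER_CUBIC)
cv2.imwrite("pics/ajar.png",np.hstack([np.pad(a,((0,38),(0,0),(0,0))),b]))
E
```

```text
clock: 5.12
eef_pos: [469.3, 79.2, 101.7]
tool_rot: [-3.14, -0.005, -0.0]
force: [0.4, 0.0, 0.4]
width: 0.3
gripper_force: 0.0
clock: 5.45
eef_pos: [470.4, 6.5, 101.9]
tool_rot: [3.141, -0.005, -0.005]
force: [0.8, 1.1, -0.2]
width: -0.1
gripper_force: 0.0
```

View pics/ajar.png

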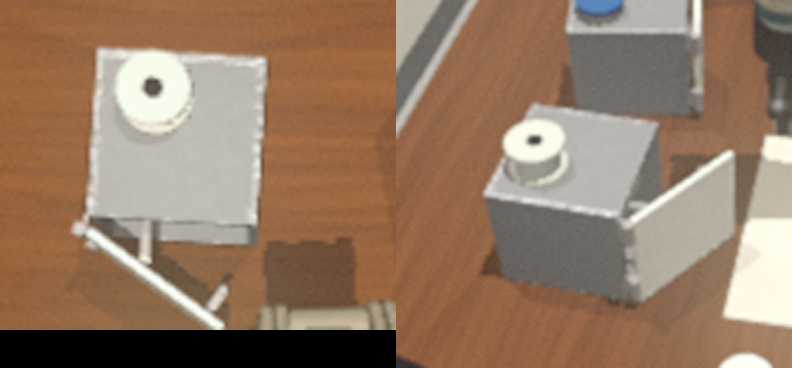

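The door is ajar: its free edge is at top crop (220,325), and the narrow door is still shut. Next I'll go round the free edge, into the gap, and sweep the door open.

```bash
python3 -m handwheel '[[[0,0,0],[0.032,0,0],1],[[0,0,0],[0.032,0,0],1],[[0,0,0],[0.030,0,0],1],[[0,0,0],[0,-0.02,0],1],[[0,0,0],[0,-0.025,0],1]]'; python3 -m handwheel '[[[0,0,0],[0,-0.025,0],1],[[0,0,0],[0,-0.02,0],1],[[0,0,0],[0,-0.015,0],1],[[0,0,0],[0,0,0],1]]'
```

```text
clock: 5.97
eef_pos: [565.2, 53.5, 101.3]
tool_rot: [3.141, -0.004, -0.003]
force: [0.4, 0.9, -1.1]
width: -0.3
gripper_force: 0.0
clock: 6.3
eef_pos: [562.3, 120.6, 101.3]
tool_rot: [-3.137, -0.002, 0.008]
force: [0.3, 0.9, -0.0]
width: 0.3
gripper_force: 0.0
```

```bash
python3 -m handwheel '[[[0,0,0],[-0.010,-0.004,0],1],[[0,0,0],[-0.011,-0.005,0],1],[[0,0,0],[-0.011,-0.006,0],1],[[0,0,0],[-0.007,-0.009,0],1],[[0,0,0],[-0.007,-0.009,0],1]]'; python3 -m handwheel '[[[0,0,0],[-0.007,-0.010,0],1],[[0,0,0],[-0.003,-0.010,0],1],[[0,0,0],[-0.003,-0.010,0],1],[[0,0,0],[-0.003,-0.008,0],1],[[0,0,0],[0,0,0],1]]'; python3 - <<'E'
from cell import ctrl
import cv2,numpy as np
s=ctrl.read_state(); print(s["eef_pos"])
a=ctrl.get_image("top")["pixels"][80:210,180:320,::-1]; b=ctrl.get_image("side")["pixels"][130:260,130:270,::-1]
cv2.imwrite("pics/open.png",cv2.resize(np.hstack([a,b]),(784,364),interpolation=cv2.INTER_CUBIC))
E
```

```text
clock: 6.72
eef_pos: [515.8, 146.3, 101.5]
tool_rot: [3.141, -0.001, -0.002]
force: [2.4, -0.2, -1.0]
width: 0.2
gripper_force: 0.6
clock: 7.13
eef_pos: [499.3, 187.6, 101.2]
tool_rot: [-3.14, 0.001, 0.003]
force: [0.2, 0.7, -0.2]
width: -0.1
gripper_force: 0.0
[499.28387251 187.55657679 101.20986694]
```

View pics/open.png

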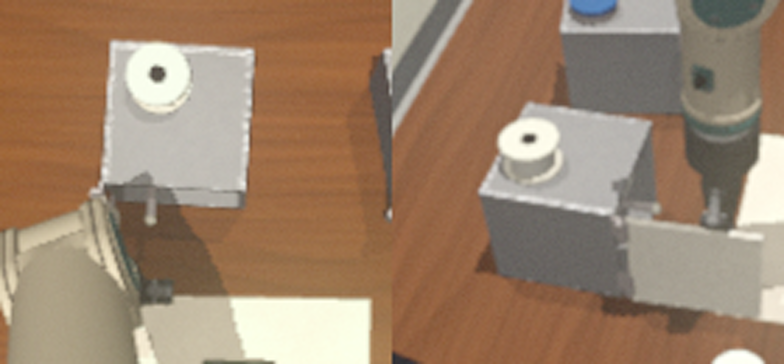

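The door stands nearly square in the side crop (630–760, 225–315), but the wrist hides it from above. I'll back off to the right, lift, and check.

```bash
python3 -m handwheel '[[[0,0,0],[0,0.015,0],1],[[0,0,0],[0,0.03,0],1],[[0,0,0],[0,0.035,0],1],[[0,0,0],[0,0.035,0],1],[[0,0,0],[0,0.035,0],1]]'; python3 -m handwheel '[[[0,0,0],[0,0.02,-0.03],1],[[0,0,0],[0,0.02,-0.03],1],[[0,0,0],[0,0.02,-0.03],1],[[0,0,0],[0,0,0],1],[[0,0,0],[0,0,0],1]]'; python3 - <<'E'
from cell import ctrl
import cv2,numpy as np
a=ctrl.get_image("top")["pixels"][80:230,180:340,::-1]
cv2.imwrite("pics/open2.png",cv2.resize(a,(640,600),interpolation=cv2.INTER_CUBIC))
E
```

```text
clock: 7.65
eef_pos: [499.9, 32.5, 101.3]
tool_rot: [3.141, 0.0, -0.001]
force: [0.6, -0.2, -0.3]
width: 0.2
gripper_force: 0.0
clock: 8.07
eef_pos: [501.2, -27.6, 192.9]
tool_rot: [3.141, -0.004, -0.005]
force: [0.1, 0.3, -0.8]
width: 0.1
gripper_force: 0.0
```

View pics/open2.png

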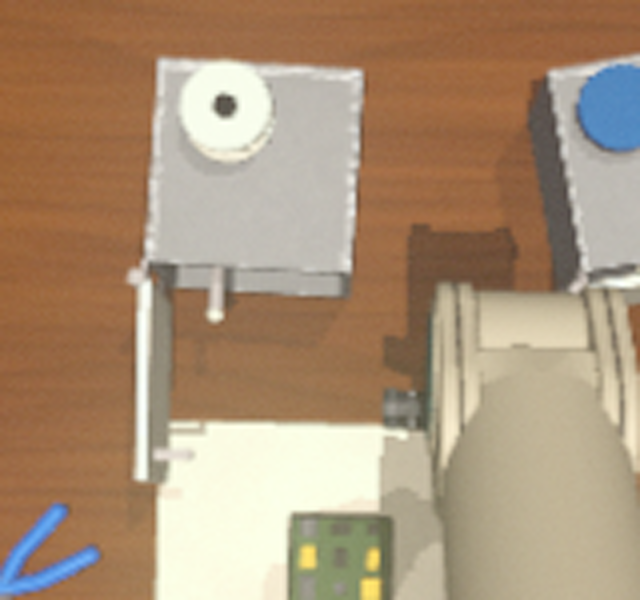

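The door's top edge runs from (147,278) to (142,480), parallel to the cabinet's side, so it is square. The spool, ECU and pliers look undisturbed, and the arm is clear. Handing in.

```bash
python3 -c "
from cell import ctrl
print(ctrl.finish_job())"
```

```text
the job is handed in; nothing more can be done
None
```

The wide cabinet's door was pressed until its catch let go, then swung open about square and left there; the narrow cabinet stayed shut, the arm touched nothing else, and the job is handed in.

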